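# Lock the intake filter onto the forge blower

## Task

Fit the clean filter canister onto the forge blower: stand it in the intake collar so that its two lugs drop into the collar's slots, push it down against the spring, twist it a quarter turn clockwise (seen from above) and let it spring back up into its locking notches, then let go. Feel for the slots and never force it (keep the force on the blower well below 60 N, pushing or twisting), and leave the tools and the tin on the bench alone.

Things in the scene. Friction and masses are not known exactly. Their poses are not given: they have to be found in the camera images.
- canister_grip (a point): Loose filter canister (0.28 to 0.46 kg) upright on the bench, 99 mm tall. Point on its axis, 85 mm above its underside, in the black grip bar on top: bar 14 mm thick (y), 52 mm long (x), from 61 to 99 mm above the underside. Pinch it across y. Under the bar a round steel can, 64 mm across, from 16 to 61 mm above the underside; its flat top is the lowest the fingertips can go.
- canister: The same canister; origin at the centre of its underside, z up. Below the can a spigot 44 mm across, 16 mm long, with two lugs at its foot pointing along +x and -x, in line with the grip bar: 9 mm wide, 5 mm tall, flush with the underside, 58 mm over their tips. A half turn makes no difference.
- blower: Forge blower, fixed to the bench: flat green round housing 150 mm across, 90 mm high, outlet duct to 139 mm out along its own +x; on its top centre an aluminium bayonet collar, 74 mm across, 24 mm high. Origin on the bench under the collar's centre, z up.
- intake (a point): Centre of the collar's upper rim, 114 mm above the bench, blower's axes. Bore 48 mm; two opposite slots, 13 mm wide, 62 mm end to end, admit the lugs (2 mm or 4 deg to spare each way). The collar is clamped with the slots' line turned anticlockwise, seen from above, from the blower's x axis by an unknown angle of 11 to 69 deg (not in this pose): see or feel. Off the slots the lugs stand on the rim.
- shutter_rest (a point): Point on the collar's axis 1 mm below the rim, where the spigot meets a spring shutter: 4 N at first, plus 0.6 N per mm of push. Lugs can turn only with the canister's underside 13 to 16 mm below the rim (spring 11 to 13 N); at 16 mm the can lands hard on the rim. Let go unlocked, it springs back up to about the rim.
- lock_level (a point): Point on the collar's axis 9.5 mm below the rim: height of the canister's underside when locked (6.5 mm gap left between can and rim). The notches are 90 deg clockwise, seen from above, from the slots (5 deg to spare each way); a solid stop is felt at about 95 deg. Anticlockwise is blocked. Once over the notches the spring lifts the canister 3.5 mm into them.
- hammer: Bystander: hammer lying on the bench, about 280 mm long; leave alone.
- horseshoe: Bystander: horseshoe lying flat, about 145 mm across; leave alone.
- tin: Bystander: grey tin, 72 mm across, 100 mm tall; leave alone.
- wrench: Bystander: wrench lying flat; leave alone.
Mind the look-alikes: they are no part of the job. What is shaped like the canister but green or orange is not meant.

How it is judged:
On the way, in this order (a step that is already met when the one before it is completed fails the run):
1. the canister is lifted clear of the bench (height (world z) of canister above 0.06 m), for 0.1 s.
2. the canister is pushed in against the spring, its underside at least 12 mm below the rim (z of canister in the frame of intake below -0.012 m and horizontal distance between canister and intake below 0.005 m), for 0.1 s.
At the end, for the whole second after the job is handed in: The canister is released and at rest in the collar, upright within 3.5 degrees and centred within 4 mm, locked: lifted by the spring into the notches with its underside 7.5 to 11.5 mm below the rim (not still deep under the plain roof, not sprung back out) (z of canister in the frame of intake between -0.0115 and -0.0075 m and horizontal distance between canister and intake below 0.004 m and angle between canister's own z axis and vertical below 0.06 rad and linear speed of canister below 0.01 m/s); the robot touches nothing.
It fails at once if the canister is forced against the blower with more than 60 N, pushing or twisting (contact force between canister and blower above 60 N).
It fails at once if the hammer is moved (distance of hammer from where it was at the start of the episode above 0.02 m).
It fails at once if the horseshoe is moved (distance of horseshoe from where it was at the start of the episode above 0.02 m).
It fails at once if the tin is moved (distance of tin from where it was at the start of the episode above 0.02 m).
It fails at once if the wrench is moved (distance of wrench from where it was at the start of the episode above 0.02 m).
It also fails if it takes over 72 s, if anything falls off the work surface, if the arm or the gripper's body presses on something with over 40 N, if the wrist force passes 120 N, or if a joint passes its speed limit or range.

## Robot

A 7-joint arm with a two-finger parallel gripper is mounted at the origin on the work surface. World frame = base frame: x ahead of the robot, y to its left, z up, the work surface at z = 0. Lengths are in m, angles in rad, forces in N, time in s.
With the tool pointing down it reaches from about 0.4 to 0.85 m from the base axis. Payload 4.5 kg.
Tool frame: the origin (TCP) lies midway between the tips of the shut fingers; the grasp point (between the pads) lies 19 mm behind it; z points along the fingers, y is the line along which they close (so a half turn about z gives the same grasp; the last joint's range is limited). The gripper opens to 88 mm and grips with 3 to 60 N. Pads are 18 mm wide; open, the fingers measure 123 mm over their backs; the gripper's body (75 mm by 187 mm) begins 45 mm behind the grasp point.
Start: joints at [1.307, 0.689, -0.195, 1.565, 0.157, 0.902, -0.215], TCP at [0.183, -0.598, 0.239] pointing down, gripper open.
Joint ranges: [-3.01, 3.01], [-0.46, 2.08], [-1.47, 1.51], [0.13, 2.56], [-1, 4.14], [0.04, 2.09], [-2.66, 2.66]. Speed limits (rad/s): [2.57, 2.57, 3.14, 3.14, 3.14, 3.14, 3.14].

## Interface

Orientations are given as a unit quaternion [x, y, z, w].
In Python, from plant import r gives the robot as it stands.
- The arm moves only by the tool carry_out, never from a script. Its argument "plan" is a list of rows, each an object with "rot": the turn, a rotation vector about the tool's x, y, z in rad, a list of three; "xyz": the shift along the tool's x, y, z in m, a list of three; "grip": the closure in counts, from 0 (fully open) to 255 (shut). In form: [{"rot": [wx, wy, wz], "xyz": [dx, dy, dz], "grip": grip}, ...]. A call has 1 to 8 rows; each row is the pose to reach, as a shift and turn from the pose commanded when the call began, along the tool's axes at that moment; what a row does not reach only later rows make up. A row lasts 1/12 s, in which the tool goes at most 41.7 mm and 7.16 degrees, less where a joint would pass 70% of its speed; a pose out of reach is approached as far as the arm can. A call with a gripper value outside its range is refused whole. The fingers move at their own pace and stop on an object; "squeeze" is the grip in N (left out, the last holds). Time passes only in rows, so rows that repeat a pose let the fingers close. It gives the time, the measured TCP pose, the force, the opening and the grip force at its end, in the units of the state.
- r.get_state(): the state, without advancing time (a new reading comes with each control period).
- r.snapshot(name): name is "scene" or "top" or "wrist"; returns the picture (400x640x3 uint8, red, green, blue); there is no depth.
- r.camera_params(name): a dict with "fx", "fy", "cx", "cy" (pixels), "position" and "attitude" of the camera in the world; the wrist camera has in their place "hand_eye" (4x4, takes a point from camera to tool coordinates, whose origin is the TCP and whose axes are the flange's). Camera axes: x right, y down, z forward; pixel columns grow to the right and rows downward; lengths in m; the calibration is good to about 2 mm. The wrist camera is an equidistant fisheye: a pixel r from the principal point sees the ray r / f radians off the axis. A picture is of the moment at which its call begins: read the wrist's pose just before it. camera_params takes no time and is no camera call.
- r.finish_job(): hands the job in; it is judged then, once.
The state is a dict: "clock": time; "q": joint angles; "qd": joint speeds; "joint_torque": joint torques, N m; "tool_pos": TCP position; "eef_rot": TCP orientation; "contact_force": force on the tool from outside, world axes, zero at the start; "moment": the same for the moment, N m; "opening": opening from 0.0 (shut) to 1.0 (fully open); "finger_force": force on a finger pad.
Only numpy, scipy, OpenCV 4.12 (cv2) and the standard library are available. Lean on these libraries where they do the work, as an engineer would, in place of code of your own. Each camera call takes 0.05 s, during which the arm holds its last target. There are 200 camera calls.

## Working session

There is one attempt and no reset: what is moved stays moved. The work goes in short steps, Python scripts to look and compute and a tool call to move; the robot and the scene stay as the last step left them, time stands still between calls to the robot, and variables do not carry over. Pictures are saved under pics/ and viewed, at most 10 in all, crops included, and the job is handed in when it is done.

Besides the shell and the picture viewer there is one more tool, called after "Emit:" in YAML: its name, and indented under it one key for each argument. carry_out: Moves the arm, as the interface text tells. Its arguments: {"type":"object","properties":{"plan":{"type":"array"},"squeeze":{"type":"number"}},"required":["plan"]}

```bash
mkdir -p pics; ls
python3 - <<'E'
from plant import r
import cv2,numpy as np
s=r.get_state(); print({k:np.round(v,3).tolist() for k,v in s.items()})
for n in("scene","top"):
    cv2.imwrite(f"pics/{n}0.png",r.snapshot(n)[:,:,::-1])
for n in("scene","top","wrist"): print(n,r.camera_params(n))
E
```

```text
pics
{'clock': 0.0, 'q': [1.307, 0.69, -0.195, 1.566, 0.157, 0.902, -0.215], 'qd': [0.001, -0.001, 0.0, 0.0, 0.001, -0.0, -0.001], 'joint_torque': [0.002, -52.757, -1.267, -15.343, -0.053, 0.007, 0.0], 'tool_pos': [0.183, -0.597, 0.238], 'eef_rot': [0.989, 0.148, -0.0, -0.001], 'contact_force': [-0.048, 0.188, -0.107], 'moment': [-0.009, -0.025, 0.019], 'finger_force': 0.0, 'opening': 0.997}
scene {'fx': 410.472847879597, 'fy': 410.472847879597, 'cx': 320.4319990740243, 'cy': 199.92562198754894, 'position': array([ 1.53223463, -0.06933642,  0.74832034]), 'attitude': array([ 0.65683258,  0.59486152, -0.31692319, -0.33803909])}
top {'fx': 413.41961915534074, 'fy': 413.41961915534074, 'cx': 323.1198280342442, 'cy': 199.92951730075737, 'position': array([ 0.44090541, -0.02148847,  1.12302171]), 'attitude': array([-0.70216475,  0.70751676, -0.05587701,  0.05711793])}
wrist {'fx': 309.70691628693146, 'fy': 309.70691628693146, 'cx': 316.6248059440103, 'cy': 199.59794937687752, 'hand_eye': array([[-1.90240800e-03, -9.64682626e-01, -2.63408073e-01,
         6.82012924e-02],
       [ 9.99998095e-01, -1.71987396e-03, -9.23555020e-04,
        -2.15253255e-04],
       [ 4.37908797e-04, -2.63409328e-01,  9.64684059e-01,
        -1.46950493e-01],
       [ 0.00000000e+00,  0.00000000e+00,  0.00000000e+00,
         1.00000000e+00]])}
```

View pics/scene0.png

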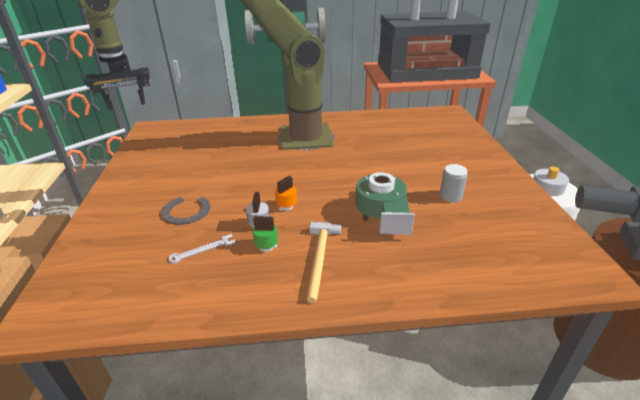

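View pics/top0.png

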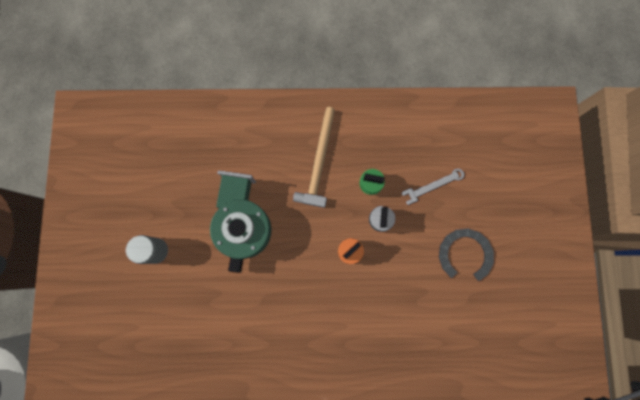

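The scene view shows the steel canister at (257,213) with green and orange look-alikes next to it. In the top view the canister is at (382,218), the collar at (238,228) with the duct pointing up, and the tin at (140,250).

```bash
cat > h.py <<'E'
from plant import r
import cv2,numpy as np
from scipy.spatial.transform import Rotation as R
def ray(n,px,st=None):
    c=r.camera_params(n); u=(np.array(px,float)-[c['cx'],c['cy']])/[c['fx'],c['fy']]
    if n=='wrist':
        th=np.hypot(*u); d=np.r_[u/max(th,1e-9)*np.sin(th),np.cos(th)]
        T=c['hand_eye']; Q=R.from_quat(st['eef_rot'])
        return np.array(st['tool_pos'])+Q.apply(T[:3,3]), Q.apply(T[:3,:3]@d)
    return c['position'],R.from_quat(c['attitude']).apply(np.r_[u,1])
def plane(n,px,z,st=None):
    o,d=ray(n,px,st); return o+d*(z-o[2])/d[2]
def tool(st,p): return R.from_quat(st['eef_rot']).inv().apply(np.array(p)-st['tool_pos'])
E
python3 - <<'E'
from h import *
img=cv2.imread('pics/top0.png'); g=img.max(2)
def dark(x0,x1,y0,y1,t=45):
    m=(g[y0:y1,x0:x1]<t).astype(np.uint8); n,l,s,c=cv2.connectedComponentsWithStats(m)
    i=1+s[1:,4].argmax(); pts=np.argwhere(l==i)[:,::-1]+[x0,y0]; return cv2.minAreaRect(pts.astype(np.float32)),s[i,4]
rc,a=dark(368,400,200,236); print(rc,a)
b=cv2.boxPoints(rc); P=np.array([plane('top',p,0.099) for p in b]); print('canister',P.mean(0),np.round(P,3).tolist())
# housing: green circle top
hsv=cv2.cvtColor(img,cv2.COLOR_BGR2HSV)
# collar bright
m=((hsv[...,1]<60)&(hsv[...,2]>120)).astype(np.uint8)[200:256,210:268]
n,l,s,c=cv2.connectedComponentsWithStats(m); i=1+s[1:,4].argmax(); pts=(np.argwhere(l==i)[:,::-1]+[210,200]).astype(np.float32)
cc,rr=cv2.minEnclosingCircle(pts); h=cv2.convexHull(pts); e=cv2.fitEllipse(h); print(cc,rr,e,'collar',plane('top',e[0],.114), plane('top',cc,.114))
duct=plane('top',(235,175),.09);print('duct end',duct,'tin',plane('top',(140,250),.1),'green',plane('top',(373,179),.099),'orange',plane('top',(352,250),.099),'hammer',plane('top',(310,200),.03))
E
```

```text
((384.0, 216.5), (17.0, 4.0), 90.0) 71
canister [ 0.56319801 -0.17170305  0.099     ] [[0.585, -0.167, 0.099], [0.584, -0.177, 0.099], [0.542, -0.176, 0.099], [0.542, -0.166, 0.099]]
(236.3125, 227.3125) 16.014009475708008 ((236.30943298339844, 227.24258422851562), (30.904918670654297, 32.0372200012207), 39.814273834228516) collar [0.53766081 0.19263486 0.114     ] [0.53748923 0.19262288 0.114     ]
duct end [0.67391458 0.20456692 0.09      ] tin [0.48466587 0.43127691 0.1       ] green [ 0.65876548 -0.14683781  0.099     ] orange [ 0.48079379 -0.09043507  0.099     ] hammer [0.61735104 0.01491648 0.03      ]
```

Run:
```python
from h import *
s=r.get_state(); print(tool(s,[0.375,-0.385,.239]), tool(s,[0.563,-0.172,.22]), R.from_quat(s['eef_rot']).as_matrix().round(3).tolist())
```

```text
[ 0.24559403 -0.1463478  -0.00079212] [ 0.48782501 -0.29476983  0.01841861] [[0.956, 0.293, -0.001], [0.293, -0.956, 0.002], [-0.0, -0.002, -1.0]]
```

Emit:
carry_out:
  plan:
    - {"rot": [0,0,0.1],"xyz": [0.035,-0.021,0],"grip": 0}
    - {"rot": [0,0,0.2],"xyz": [0.07,-0.042,0],"grip": 0}
    - {"rot": [0,0,0.297],"xyz": [0.105,-0.063,0],"grip": 0}
    - {"rot": [0,0,0.297],"xyz": [0.14,-0.084,0],"grip": 0}
    - {"rot": [0,0,0.297],"xyz": [0.175,-0.105,0],"grip": 0}
    - {"rot": [0,0,0.297],"xyz": [0.21,-0.126,0],"grip": 0}
    - {"rot": [0,0,0.297],"xyz": [0.245,-0.147,0],"grip": 0}
    - {"rot": [0,0,0.297],"xyz": [0.28,-0.168,0],"grip": 0}

```text
clock: 0.77
tool_pos: [0.4026, -0.3529, 0.2385]
eef_rot: [1.0, 0.0, -0.0, -0.0]
contact_force: [0.6, -0.1, -0.3]
opening: 1.001
finger_force: 0.0
```

Run:
```python
from h import *
s=r.get_state(); print(s['tool_pos'],s['q'],tool(s,[0.563,-0.172,.22]), R.from_quat(s['eef_rot']).as_matrix().round(3).tolist())
```

```text
[ 0.40259153 -0.35293729  0.23851763] [ 0.68166216  0.56914889 -0.0770825   1.83979609  0.0619541   0.7355508
 -0.99936345] [ 0.1605495  -0.18081487  0.01849123] [[1.0, 0.001, -0.001], [0.001, -1.0, 0.0], [-0.001, -0.0, -1.0]]
```

Emit:
carry_out:
  plan:
    - {"rot": [0,0,0],"xyz": [0.027,-0.03,0.003],"grip": 0}
    - {"rot": [0,0,0],"xyz": [0.054,-0.06,0.006],"grip": 0}
    - {"rot": [0,0,0],"xyz": [0.081,-0.09,0.009],"grip": 0}
    - {"rot": [0,0,0],"xyz": [0.108,-0.12,0.012],"grip": 0}
    - {"rot": [0,0,0],"xyz": [0.134,-0.15,0.016],"grip": 0}
    - {"rot": [0,0,0],"xyz": [0.16,-0.18,0.018],"grip": 0}
    - {"rot": [0,0,0],"xyz": [0.16,-0.18,0.018],"grip": 0}

```text
clock: 1.35
tool_pos: [0.5675, -0.164, 0.2199]
eef_rot: [1.0, 0.007, 0.002, -0.003]
contact_force: [0.5, 0.8, 0.4]
opening: 0.995
finger_force: 0.0
```

Run:
```python
from h import *
s=r.get_state(); im=r.snapshot('wrist')[:,:,::-1].copy(); cv2.imwrite('pics/w1.png',im); np.save('w1.npy',np.r_[s['tool_pos'],s['eef_rot']]); print(s['tool_pos'],s['q'])
g=im.max(2); m=(g<45).astype(np.uint8); n,l,st,c=cv2.connectedComponentsWithStats(m)
for i in range(1,n):
    if st[i,4]>100: print(st[i],c[i], plane('wrist',c[i],.099,s))
```

```text
[ 0.56748002 -0.1639982   0.21991091] [ 0.23709985  0.66121399 -0.05081443  1.70001008  0.03353257  0.77846149
 -1.38337624]
[  23  261  232  113 6213] [124.17978432 325.6116208 ] [0.39105518 0.08359293 0.099     ]
[ 422  271  182  101 3593] [535.20623434 329.56637907] [ 0.38363599 -0.46301139  0.099     ]
[462 299  50  33 482] [488.2033195  318.63278008] [ 0.41752009 -0.37095834  0.099     ]
[  66  362  351   38 6053] [225.91640509 386.24136792] [ 0.30703729 -0.04641235  0.099     ]
[ 520  362   48   38 1011] [544.28684471 382.19485658] [ 0.24994611 -0.55001269  0.099     ]
[336 366  48  13 191] [361.43455497 372.35078534] [ 0.34645926 -0.21968489  0.099     ]
[468 386  12  14 101] [472.56435644 392.07920792] [ 0.27521892 -0.39384223  0.099     ]
```

View pics/w1.png

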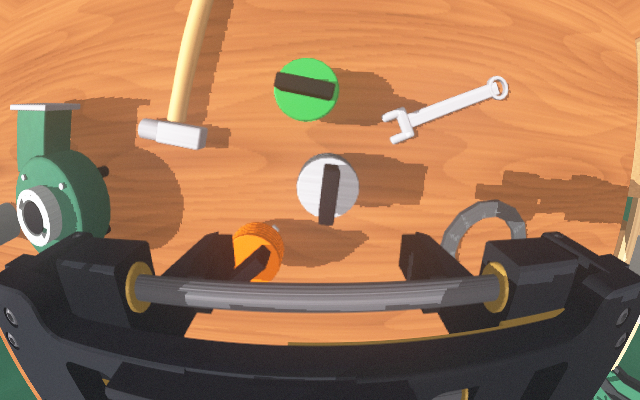

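The wrist view shows the steel canister at (327,187) with its bar running from (331,165) to (327,223). The orange canister is at (257,250), close to the left finger, and the green one is at (306,88).

Run:
```python
from h import *
v=np.load('w1.npy'); s=dict(tool_pos=v[:3],eef_rot=v[3:])
im=cv2.imread('pics/w1.png'); g=im.max(2)
m=np.zeros_like(g); m[155:232,300:356]=(g[155:232,300:356]<95)
n,l,st,c=cv2.connectedComponentsWithStats(m); i=1+st[1:,4].argmax(); print(st[i],c[i])
pts=np.argwhere(l==i)[:,::-1].astype(np.float32)
# map pixels of the bar (top face dominant) to z=.099
P=np.array([plane('wrist',p,.099,s)[:2] for p in pts]).astype(np.float32)
rc=cv2.minAreaRect(P*1000); print('bar',rc); 
st2=r.get_state(); 
hull=cv2.boxPoints(rc); print(hull.round(0).tolist())
# can outline check: top disc at z .061
m=np.zeros_like(g); sub=im[150:222,290:364]; hs=cv2.cvtColor(sub,cv2.COLOR_BGR2HSV)
mm=((hs[...,1]<40)&(hs[...,2]>130)).astype(np.uint8); pp=(np.argwhere(mm)[:,::-1]+[290,150]).astype(np.float32)
Q=np.array([plane('wrist',p,.061,s)[:2] for p in cv2.convexHull(pp)[:,0]]).astype(np.float32)*1000; print('can',cv2.minEnclosingCircle(Q),cv2.fitEllipse(Q))
print(st2['tool_pos'],st2['eef_rot'])
```

```text
[319 164  21  61 857] [328.85647608 194.27887981]
bar ((567.4159545898438, -173.1759033203125), (14.058741569519043, 55.15202331542969), 83.73135375976562)
[[539.0, -177.0], [594.0, -183.0], [596.0, -169.0], [541.0, -163.0]]
can ((567.0238037109375, -172.47354125976562), 33.3599967956543) ((566.3920288085938, -172.81390380859375), (62.49428939819336, 65.80017852783203), 100.847900390625)
[ 0.56451674 -0.16848535  0.21992412] [ 9.99985074e-01  5.12968767e-03  6.00739783e-04 -1.78258812e-03]
```

Emit:
carry_out:
  plan:
    - {"rot": [0,0,0.11],"xyz": [0.003,0,0.03],"grip": 0}
    - {"rot": [0,0,0.11],"xyz": [0.003,0,0.06],"grip": 0}
    - {"rot": [0,0,0.11],"xyz": [0.003,0,0.09],"grip": 0}
    - {"rot": [0,0,0.11],"xyz": [0.003,0,0.11],"grip": 0}
    - {"rot": [0,0,0.11],"xyz": [0.003,0,0.12],"grip": 0}
    - {"rot": [0,0,0.11],"xyz": [0.003,0,0.12],"grip": 0}

```text
clock: 1.9
tool_pos: [0.5624, -0.1752, 0.0986]
eef_rot: [0.998, -0.055, -0.003, -0.0]
contact_force: [-0.3, 0.5, -0.1]
opening: 1.001
finger_force: 0.0
```

Run:
```python
from h import *
s=r.get_state(); print(s['tool_pos'],tool(s,[0.566,-0.173,.067]),R.from_quat(s['eef_rot']).as_matrix().round(3).tolist())
```

```text
[ 0.56239097 -0.1752145   0.09855296] [ 0.00350174 -0.00259884  0.03153573] [[0.994, -0.11, -0.005], [-0.11, -0.994, 0.001], [-0.005, 0.0, -1.0]]
```

Emit:
carry_out:
  plan:
    - {"rot": [0,0,0],"xyz": [0.0035,-0.0025,0.02],"grip": 0}
    - {"rot": [0,0,0],"xyz": [0.0035,-0.0025,0.031],"grip": 0}
    - {"rot": [0,0,0],"xyz": [0.0035,-0.0025,0.031],"grip": 150}
    - {"rot": [0,0,0],"xyz": [0.0035,-0.0025,0.031],"grip": 255}
    - {"rot": [0,0,0],"xyz": [0.0035,-0.0025,0.031],"grip": 255}
    - {"rot": [0,0,0],"xyz": [0.0035,-0.0025,0.031],"grip": 255}
    - {"rot": [0,0,0],"xyz": [0.0035,-0.0025,0.031],"grip": 255}
    - {"rot": [0,0,0],"xyz": [0.0035,-0.0025,0.031],"grip": 255}
  squeeze: 40

```text
clock: 2.57
tool_pos: [0.5687, -0.1727, 0.0704]
eef_rot: [0.999, -0.055, 0.001, 0.0]
contact_force: [0.3, 0.4, -0.4]
opening: 0.572
finger_force: 0.0
```

Emit:
carry_out:
  plan:
    - {"rot": [0,0,0],"xyz": [-0.0025,0,0.004],"grip": 255}
    - {"rot": [0,0,0],"xyz": [-0.0025,0,0.004],"grip": 255}
    - {"rot": [0,0,0],"xyz": [-0.0025,0,0.004],"grip": 255}
    - {"rot": [0,0,0],"xyz": [-0.0025,0,0.004],"grip": 255}
    - {"rot": [0,0,0],"xyz": [-0.0025,0,0.004],"grip": 255}
    - {"rot": [0,0,0],"xyz": [-0.0025,0,0.004],"grip": 255}
    - {"rot": [0,0,0],"xyz": [-0.0025,0,0.004],"grip": 255}
    - {"rot": [0,0,0],"xyz": [-0.0025,0,0.004],"grip": 255}
  squeeze: 40

```text
clock: 3.23
tool_pos: [0.5658, -0.1724, 0.0656]
eef_rot: [0.999, -0.055, -0.0, 0.0]
contact_force: [-0.5, -0.6, -1.9]
opening: 0.153
finger_force: 39.8
```

Emit:
carry_out:
  plan:
    - {"rot": [0,0,0],"xyz": [0,0,-0.02],"grip": 255}
    - {"rot": [0,0,0],"xyz": [0,0,-0.055],"grip": 255}
    - {"rot": [0,0,0],"xyz": [0,0,-0.09],"grip": 255}
    - {"rot": [0,0,0],"xyz": [0,-0.02,-0.125],"grip": 255}
    - {"rot": [0,0,0],"xyz": [-0.015,-0.05,-0.15],"grip": 255}
    - {"rot": [0,0,0],"xyz": [-0.03,-0.085,-0.16],"grip": 255}
    - {"rot": [0,0,0],"xyz": [-0.045,-0.12,-0.16],"grip": 255}
    - {"rot": [0,0,0],"xyz": [-0.06,-0.155,-0.16],"grip": 255}

```text
clock: 3.9
tool_pos: [0.5226, -0.0101, 0.2265]
eef_rot: [0.998, -0.055, 0.001, -0.0]
contact_force: [-0.2, 0.3, -3.5]
opening: 0.152
finger_force: 39.8
```

Emit:
carry_out:
  plan:
    - {"rot": [0,0,0],"xyz": [-0.018,-0.034,0],"grip": 255}
    - {"rot": [0,0,0],"xyz": [-0.036,-0.068,0],"grip": 255}
    - {"rot": [0,0,0],"xyz": [-0.054,-0.102,0],"grip": 255}
    - {"rot": [0,0,0],"xyz": [-0.072,-0.136,0],"grip": 255}
    - {"rot": [0,0,0],"xyz": [-0.09,-0.17,0],"grip": 255}
    - {"rot": [0,0,0],"xyz": [-0.105,-0.194,0],"grip": 255}
    - {"rot": [0,0,0],"xyz": [-0.105,-0.194,0],"grip": 255}
    - {"rot": [0,0,0],"xyz": [-0.105,-0.194,0],"grip": 255}

```text
clock: 4.57
tool_pos: [0.4386, 0.1946, 0.2255]
eef_rot: [0.999, -0.052, -0.001, -0.0]
contact_force: [1.1, -0.5, -2.6]
opening: 0.152
finger_force: 39.9
```

Run:
```python
from h import *
s=r.get_state(); im=r.snapshot('wrist')[:,:,::-1].copy(); cv2.imwrite('pics/w2.png',im); np.save('w2.npy',np.r_[s['tool_pos'],s['eef_rot']]); print(s['tool_pos'],s['q'],s['opening'],s['contact_force'])
```

```text
[0.43856059 0.19463594 0.22545788] [-0.54819738  0.52449732  0.0536488   2.01413081 -0.04862208  0.60502582
 -2.13661303] 0.15183440600107287 [ 1.09306658 -0.51523824 -2.62812551]
```

View pics/w2.png

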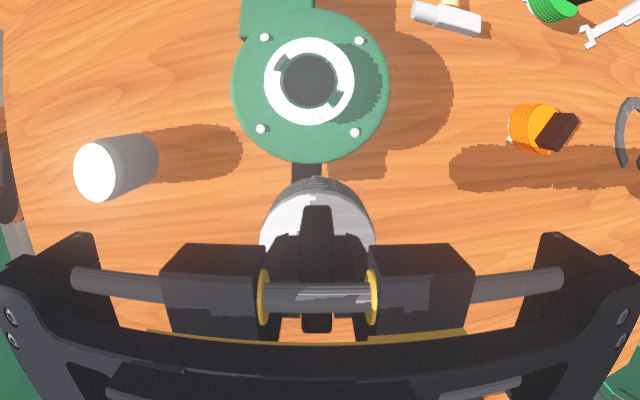

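The wrist view shows the collar centred near (309,81) with dark slot notches at about (282,62) and (337,98). The canister is held squarely at (317,215).

```bash
cat >> h.py <<'E'
def rectify(im,s,ctr,z,half=.045,n=450):
    c=r.camera_params('wrist'); g=np.linspace(-half,half,n); X,Y=np.meshgrid(g,-g)  # right=+x, up=+y
    W=np.stack([ctr[0]+X,ctr[1]+Y,np.full_like(X,z)],-1).reshape(-1,3)
    Q=R.from_quat(s['eef_rot']); t=Q.inv().apply(W-s['tool_pos']); T=c['hand_eye']; p=(t-T[:3,3])@T[:3,:3]
    rh=np.hypot(p[:,0],p[:,1]); th=np.arctan2(rh,p[:,2]); k=th/np.maximum(rh,1e-9)
    u=(c['cx']+c['fx']*k*p[:,0]).reshape(n,n).astype(np.float32); v=(c['cy']+c['fy']*k*p[:,1]).reshape(n,n).astype(np.float32)
    return cv2.remap(im,u,v,cv2.INTER_LINEAR)
E
python3 - <<'E'
from h import *
v=np.load('w2.npy'); s=dict(tool_pos=v[:3],eef_rot=v[3:]); im=cv2.imread('pics/w2.png')
c0=plane('wrist',(309,81),.114,s); print('c0',c0)
for it in range(3):
    w=rectify(im,s,c0,.114); hs=cv2.cvtColor(w,cv2.COLOR_BGR2HSV)
    m=((hs[...,1]<50)&(hs[...,2]>150)).astype(np.uint8); n,l,st,c=cv2.connectedComponentsWithStats(m); i=1+st[1:,4].argmax()
    h=cv2.convexHull(np.argwhere(l==i)[:,::-1].astype(np.float32)); e=cv2.fitEllipse(h); d=(np.array(e[0])-224.5)*.0002*[1,-1]; c0[:2]+=d
    print(e,np.array(e[1])*.2,c0)
w=rectify(im,s,c0,.114); cv2.imwrite('pics/rect.png',w)
pol=cv2.warpPolar(w,(225,720),(224.5,224.5),225,cv2.WARP_POLAR_LINEAR).max(2)
prof=pol[:,int(26.5*5):int(29.5*5)].mean(1)  # radius 26.5-29.5mm
ang=-np.arange(720)/2
lo=prof<150; 
idx=np.where(np.diff(np.r_[lo[-1],lo].astype(int))!=0)[0]; print([(float(ang[i]),bool(lo[i])) for i in idx], prof[::20].round())
E
```

```text
c0 [0.53684663 0.1911796  0.114     ]
((228.4611358642578, 223.42417907714844), (377.2104187011719, 379.5101013183594), 6.0005879402160645) [75.44208374 75.90202026] [0.53763886 0.19139476 0.114     ]
((224.52197265625, 224.56805419921875), (377.2475280761719, 379.5709533691406), 4.26475715637207) [75.44950562 75.91419067] [0.53764326 0.19138115 0.114     ]
((224.5047607421875, 224.42742919921875), (377.1998596191406, 379.5086364746094), 5.0589189529418945) [75.43997192 75.90172729] [0.53764421 0.19139567 0.114     ]
[(-117.5, True), (-141.5, False)] [254. 255. 255. 255. 255. 255. 255. 255. 254. 254. 254. 255. 144. 143.
 144. 255. 255. 253. 255. 255. 255. 255. 255. 255. 255. 255. 255. 254.
 255. 255. 152. 153. 153. 255. 255. 255.]
```

View pics/rect.png

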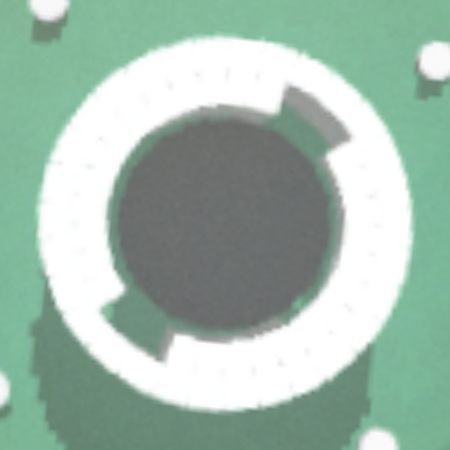

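Slots at about 50.5° and the collar at (0.5376, 0.1914). Wrist range means entering at yaw 230°. I'll move over so the camera sees the collar while I turn.

Emit:
carry_out:
  plan:
    - {"rot": [0,0,-0.122],"xyz": [0.02,-0.012,0],"grip": 255}
    - {"rot": [0,0,-0.244],"xyz": [0.04,-0.024,0],"grip": 255}
    - {"rot": [0,0,-0.366],"xyz": [0.06,-0.036,0],"grip": 255}
    - {"rot": [0,0,-0.488],"xyz": [0.08,-0.048,0],"grip": 255}
    - {"rot": [0,0,-0.61],"xyz": [0.1,-0.06,0],"grip": 255}
    - {"rot": [0,0,-0.732],"xyz": [0.12,-0.071,0],"grip": 255}
    - {"rot": [0,0,-0.854],"xyz": [0.14,-0.083,0],"grip": 255}
    - {"rot": [0,0,-0.976],"xyz": [0.154,-0.091,0],"grip": 255}

```text
clock: 5.28
tool_pos: [0.6057, 0.264, 0.2251]
eef_rot: [0.907, 0.421, 0.0, 0.001]
contact_force: [0.8, 1.2, -2.7]
opening: 0.153
finger_force: 39.9
```

Emit:
carry_out:
  plan:
    - {"rot": [0,0,-0.122],"xyz": [0,0,0],"grip": 255}
    - {"rot": [0,0,-0.244],"xyz": [0,0,0],"grip": 255}
    - {"rot": [0,0,-0.366],"xyz": [0,0,0],"grip": 255}
    - {"rot": [0,0,-0.488],"xyz": [0,0,0],"grip": 255}
    - {"rot": [0,0,-0.61],"xyz": [0,0,0],"grip": 255}
    - {"rot": [0,0,-0.732],"xyz": [0,0,0],"grip": 255}
    - {"rot": [0,0,-0.854],"xyz": [0,0,0],"grip": 255}
    - {"rot": [0,0,-0.976],"xyz": [0,0,0],"grip": 255}

```text
clock: 5.95
tool_pos: [0.6038, 0.2629, 0.2249]
eef_rot: [0.604, 0.797, -0.001, 0.001]
contact_force: [-0.7, -0.5, -3.1]
opening: 0.154
finger_force: 39.9
```

Emit:
carry_out:
  plan:
    - {"rot": [0,0,-0.122],"xyz": [0,0,0],"grip": 255}
    - {"rot": [0,0,-0.244],"xyz": [0,0,0],"grip": 255}
    - {"rot": [0,0,-0.366],"xyz": [0,0,0],"grip": 255}
    - {"rot": [0,0,-0.488],"xyz": [0,0,0],"grip": 255}
    - {"rot": [0,0,-0.61],"xyz": [0,0,0],"grip": 255}
    - {"rot": [0,0,-0.732],"xyz": [0,0,0],"grip": 255}
    - {"rot": [0,0,-0.854],"xyz": [0,0,0],"grip": 255}
    - {"rot": [0,0,-0.976],"xyz": [0,0,0],"grip": 255}

```text
clock: 6.62
tool_pos: [0.6039, 0.2628, 0.2247]
eef_rot: [0.16, 0.987, -0.002, -0.0]
contact_force: [0.1, -0.2, -3.0]
opening: 0.155
finger_force: 39.9
```

Emit:
carry_out:
  plan:
    - {"rot": [0,0,-0.122],"xyz": [0,0,0],"grip": 255}
    - {"rot": [0,0,-0.244],"xyz": [0,0,0],"grip": 255}
    - {"rot": [0,0,-0.366],"xyz": [0,0,0],"grip": 255}
    - {"rot": [0,0,-0.488],"xyz": [0,0,0],"grip": 255}
    - {"rot": [0,0,-0.61],"xyz": [0,0,0],"grip": 255}
    - {"rot": [0,0,-0.732],"xyz": [0,0,0],"grip": 255}
    - {"rot": [0,0,-0.854],"xyz": [0,0,0],"grip": 255}
    - {"rot": [0,0,-0.976],"xyz": [0,0,0],"grip": 255}

```text
clock: 7.28
tool_pos: [0.604, 0.2627, 0.2245]
eef_rot: [-0.322, 0.947, -0.001, -0.001]
contact_force: [0.3, -1.0, -3.0]
opening: 0.157
finger_force: 39.9
```

Emit:
carry_out:
  plan:
    - {"rot": [0,0,-0.115],"xyz": [0,0,0],"grip": 255}
    - {"rot": [0,0,-0.23],"xyz": [0,0,0],"grip": 255}
    - {"rot": [0,0,-0.23],"xyz": [0,0,0],"grip": 255}
    - {"rot": [0,0,-0.23],"xyz": [0,0,0],"grip": 255}
    - {"rot": [0,0,-0.23],"xyz": [0,0,0],"grip": 255}

```text
clock: 7.7
tool_pos: [0.6034, 0.2647, 0.2251]
eef_rot: [-0.425, 0.905, -0.001, -0.0]
contact_force: [0.1, -0.6, -4.5]
opening: 0.154
finger_force: 39.9
```

```bash
cat > look.py <<'E'
from h import *
import sys
name=sys.argv[1]
s=r.get_state(); im=r.snapshot('wrist')[:,:,::-1].copy(); cv2.imwrite(f'pics/{name}.png',im); np.save(f'{name}.npy',np.r_[s['tool_pos'],s['eef_rot']]); print(s['tool_pos'],s['q'].round(3),s['opening'],s['contact_force'])
M=R.from_quat(s['eef_rot']).as_matrix(); print(M.round(3).tolist(),'yaw',np.degrees(np.arctan2(M[1,0],M[0,0])))
c0=np.array([.5376,.1914,.114])
for it in range(4):
    w=rectify(im,s,c0,.114); hs=cv2.cvtColor(w,cv2.COLOR_BGR2HSV)
    m=((hs[...,1]<50)&(hs[...,2]>150)).astype(np.uint8); n,l,st,c=cv2.connectedComponentsWithStats(m); i=1+st[1:,4].argmax()
    h=cv2.convexHull(np.argwhere(l==i)[:,::-1].astype(np.float32)); e=cv2.fitEllipse(h); c0[:2]+=(np.array(e[0])-224.5)*.0002*[1,-1]
print(np.array(e[1])*.2,'collar',c0,'tool',tool(s,c0))
w=rectify(im,s,c0,.114); cv2.imwrite(f'pics/{name}r.png',w)
pol=cv2.warpPolar(w,(225,720),(224.5,224.5),225,cv2.WARP_POLAR_LINEAR).max(2)
lo=pol[:,133:147].mean(1)<200; ang=-np.arange(720)/2
print([(float(ang[i]),bool(lo[i])) for i in np.where(np.diff(np.r_[lo[-1],lo].astype(int))!=0)[0]])
E
python3 look.py w3
```

```text
[0.60343647 0.26468423 0.22513251] [-0.008  0.929 -1.031  1.444  0.816  1.233  1.317] 0.15399969003621833 [ 0.12047606 -0.58045393 -4.50651911]
[[-0.638, -0.77, -0.0], [-0.77, 0.638, -0.001], [0.001, -0.001, -1.0]] yaw -129.67415241351654
[75.30471191 75.84647827] collar [0.53745498 0.19141545 0.114     ] tool [0.09836638 0.00408538 0.11126398]
[(-115.0, True), (-146.0, False), (-294.5, True), (-325.5, False)]
```

Emit:
carry_out:
  plan:
    - {"rot": [0,0,0],"xyz": [0.03,0.001,0],"grip": 255}
    - {"rot": [0,0,0],"xyz": [0.06,0.002,0],"grip": 255}
    - {"rot": [0,0,0],"xyz": [0.09,0.004,0.01],"grip": 255}
    - {"rot": [0,0,0],"xyz": [0.098,0.004,0.025],"grip": 255}
    - {"rot": [0,0,0],"xyz": [0.098,0.004,0.03],"grip": 255}
    - {"rot": [0,0,0],"xyz": [0.098,0.004,0.03],"grip": 255}
    - {"rot": [0,0,0],"xyz": [0.098,0.004,0.03],"grip": 255}
    - {"rot": [0,0,0],"xyz": [0.098,0.004,0.03],"grip": 255}

```text
clock: 8.42
tool_pos: [0.5386, 0.195, 0.1966]
eef_rot: [-0.427, 0.904, 0.001, 0.001]
contact_force: [-0.3, -0.0, -2.7]
opening: 0.155
finger_force: 40.0
```

```bash
cat > st.py <<'E'
from h import *
s=r.get_state(); M=R.from_quat(s['eef_rot']).as_matrix(); x=s['tool_pos']+M[:,0]*.0006
print('t',round(s['clock'],2),'tcp',s['tool_pos'].round(4),'yaw',np.degrees(np.arctan2(M[1,0],M[0,0])).round(2),'tilt',M[:,2].round(4),'depth mm',round((.1796-s['tool_pos'][2])*1000,1),'err to collar in tool mm',(tool(s,[.5375,.1914,.1796])*1000).round(1)-[.6,0,0],'F',s['contact_force'].round(1),'Mo',s['moment'].round(2),'q',s['q'].round(2),'op',round(s['opening'],3))
E
python3 st.py
```

```text
t 8.42 tcp [0.5386 0.195  0.1966] yaw -129.41 tilt [ 0.0017  0.0023 -1.    ] depth mm -17.0 err to collar in tool mm [ 2.9 -1.4 17. ] F [-0.3 -0.  -2.7] Mo [ 0.14 -0.09  0.  ] q [ 0.13  0.87 -1.04  1.75  0.86  1.05  1.22] op 0.155
```

Emit:
carry_out:
  plan:
    - {"rot": [0,0,0],"xyz": [0.003,-0.0015,0.006],"grip": 255}
    - {"rot": [0,0,0],"xyz": [0.003,-0.0015,0.012],"grip": 255}
    - {"rot": [0,0,0],"xyz": [0.003,-0.0015,0.012],"grip": 255}
    - {"rot": [0,0,0],"xyz": [0.003,-0.0015,0.012],"grip": 255}
    - {"rot": [0,0,0],"xyz": [0.003,-0.0015,0.012],"grip": 255}
    - {"rot": [0,0,0],"xyz": [0.003,-0.0015,0.012],"grip": 255}

```text
clock: 8.92
tool_pos: [0.537, 0.1901, 0.1839]
eef_rot: [-0.427, 0.904, 0.0, 0.0]
contact_force: [0.7, -0.6, -3.0]
opening: 0.156
finger_force: 40.0
```

```bash
python3 st.py
```

```text
t 8.92 tcp [0.537  0.1901 0.1839] yaw -129.39 tilt [ 3.e-04  3.e-04 -1.e+00] depth mm -4.3 err to collar in tool mm [-1.9  0.4  4.3] F [ 0.7 -0.6 -3. ] Mo [ 0.07 -0.12  0.04] q [ 0.13  0.88 -1.03  1.77  0.88  1.03  1.21] op 0.156
```

Emit:
carry_out:
  plan:
    - {"rot": [0,0,0.008],"xyz": [-0.0018,0.0004,0],"grip": 255}
    - {"rot": [0,0,0.008],"xyz": [-0.0018,0.0004,0.002],"grip": 255}
    - {"rot": [0,0,0.008],"xyz": [-0.0018,0.0004,0.004],"grip": 255}
    - {"rot": [0,0,0.008],"xyz": [-0.0018,0.0004,0.005],"grip": 255}
    - {"rot": [0,0,0.008],"xyz": [-0.0018,0.0004,0.006],"grip": 255}
    - {"rot": [0,0,0.008],"xyz": [-0.0018,0.0004,0.0065],"grip": 255}
    - {"rot": [0,0,0.008],"xyz": [-0.0018,0.0004,0.0065],"grip": 255}
    - {"rot": [0,0,0.008],"xyz": [-0.0018,0.0004,0.0065],"grip": 255}

```text
clock: 9.58
tool_pos: [0.5378, 0.1917, 0.1787]
eef_rot: [-0.424, 0.906, -0.0, 0.001]
contact_force: [-3.2, -2.6, 8.7]
opening: 0.157
finger_force: 40.0
```

```bash
python3 st.py
```

```text
t 9.58 tcp [0.5378 0.1917 0.1787] yaw -129.85 tilt [ 1.4e-03 -3.0e-04 -1.0e+00] depth mm 0.9 err to collar in tool mm [-0.1  0.  -0.9] F [-3.2 -2.6  8.7] Mo [-0.4   0.4  -0.01] q [ 0.12  0.89 -1.02  1.77  0.89  1.02  1.19] op 0.157
```

Emit:
carry_out:
  plan:
    - {"rot": [0,0,0],"xyz": [0.0005,0,0],"grip": 255}
    - {"rot": [0,0,0],"xyz": [0.001,0,0],"grip": 255}
    - {"rot": [0,0,0],"xyz": [0.0015,0,0],"grip": 255}
    - {"rot": [0,0,0],"xyz": [0.0015,0,0],"grip": 255}
    - {"rot": [0,0,0],"xyz": [0.0015,0,0.001],"grip": 255}
    - {"rot": [0,0,0],"xyz": [0.0015,0,0.001],"grip": 255}

```text
clock: 10.08
tool_pos: [0.5376, 0.1915, 0.1785]
eef_rot: [-0.424, 0.906, 0.0, 0.002]
contact_force: [-1.1, -2.0, 10.9]
opening: 0.158
finger_force: 40.0
```

```bash
python3 st.py
```

```text
t 10.08 tcp [0.5376 0.1915 0.1785] yaw -129.85 tilt [ 0.0033  0.0017 -1.    ] depth mm 1.1 err to collar in tool mm [-0.4  0.  -1.1] F [-1.1 -2.  10.9] Mo [-0.27  0.17 -0.01] q [ 0.12  0.89 -1.02  1.77  0.89  1.02  1.19] op 0.158
```

Emit:
carry_out:
  plan:
    - {"rot": [0,0,0],"xyz": [-0.001,0,-0.002],"grip": 255}
    - {"rot": [0,0,0],"xyz": [-0.0025,0,-0.002],"grip": 255}
    - {"rot": [0,0,0],"xyz": [-0.003,0,-0.002],"grip": 255}
    - {"rot": [0,0,0],"xyz": [-0.003,0,-0.001],"grip": 255}
    - {"rot": [0,0,0],"xyz": [-0.003,0,-0.0005],"grip": 255}
    - {"rot": [0,0,0],"xyz": [-0.003,0,0],"grip": 255}
    - {"rot": [0,0,0],"xyz": [-0.003,0,0],"grip": 255}

```text
clock: 10.67
tool_pos: [0.5382, 0.1922, 0.1786]
eef_rot: [-0.424, 0.906, -0.001, -0.0]
contact_force: [-5.4, -5.9, 20.4]
opening: 0.153
finger_force: 40.0
```

```bash
python3 st.py
```

```text
t 10.67 tcp [0.5382 0.1922 0.1786] yaw -129.87 tilt [ 8.0e-04 -2.5e-03 -1.0e+00] depth mm 1.0 err to collar in tool mm [ 0.5  0.1 -1. ] F [-5.4 -5.9 20.4] Mo [-1.22  1.13  0.02] q [ 0.12  0.89 -1.02  1.77  0.89  1.03  1.19] op 0.153
```

Run:
```python
from h import *
c=r.camera_params('wrist');T=c['hand_eye']
def tz(px,z):
    u=(np.array(px,float)-[c['cx'],c['cy']])/c['fx'];th=np.hypot(*u);d=T[:3,:3]@np.r_[u/th*np.sin(th),np.cos(th)];o=T[:3,3];return o+d*(z-o[2])/d[2]
for n in('w2','w3'):
    im=cv2.imread(f'pics/{n}.png'); print(n,im[170:262:1,314:320].mean((1,2)).round().astype(int).tolist())
im=cv2.imread('pics/w3.png'); cv2.imwrite('pics/w3c.png',cv2.resize(im[160:300,230:400],None,fx=4,fy=4,interpolation=cv2.INTER_CUBIC))
for y in(200,205,210,215,220): print(y,tz((317,y),-.0334)*1000,tz((317,y),.0046)*1000)
```

```text
w2 [84, 83, 82, 82, 82, 107, 130, 106, 122, 114, 120, 128, 120, 141, 118, 130, 129, 117, 140, 142, 143, 143, 151, 171, 194, 192, 198, 205, 208, 208, 193, 186, 185, 182, 178, 104, 75, 70, 69, 71, 70, 69, 70, 69, 68, 68, 67, 68, 68, 67, 67, 68, 68, 68, 68, 65, 66, 67, 66, 66, 67, 66, 66, 68, 66, 66, 66, 67, 66, 65, 65, 66, 64, 64, 64, 62, 63, 63, 62, 62, 61, 61, 59, 59, 59, 60, 58, 59, 57, 59, 56, 57]
w3 [144, 145, 151, 152, 162, 160, 136, 97, 108, 101, 102, 104, 99, 112, 100, 110, 109, 94, 106, 134, 137, 140, 154, 176, 189, 186, 183, 183, 182, 184, 182, 181, 180, 177, 170, 83, 63, 64, 64, 64, 64, 61, 63, 62, 63, 62, 61, 60, 61, 61, 61, 59, 61, 60, 60, 60, 60, 60, 59, 59, 60, 60, 61, 60, 59, 60, 61, 60, 58, 59, 59, 57, 57, 58, 58, 58, 57, 56, 56, 56, 56, 57, 57, 56, 55, 56, 53, 55, 54, 54, 52, 53]
200 [ 35.72137572  -0.04464411 -33.4       ] [ 2.52593810e+01 -9.16955168e-03  4.60000000e+00]
205 [ 33.74024134  -0.04776727 -33.4       ] [ 2.26152588e+01 -1.33378762e-02  4.60000000e+00]
210 [ 31.74028903  -0.05089507 -33.4       ] [ 1.99460212e+01 -1.75123929e-02  4.60000000e+00]
215 [ 29.72019141  -0.05402922 -33.4       ] [17.24989669 -0.02169539  4.6       ]
220 [ 27.67857302  -0.05717147 -33.4       ] [14.52504948 -0.0258892   4.6       ]
```

View pics/w3c.png

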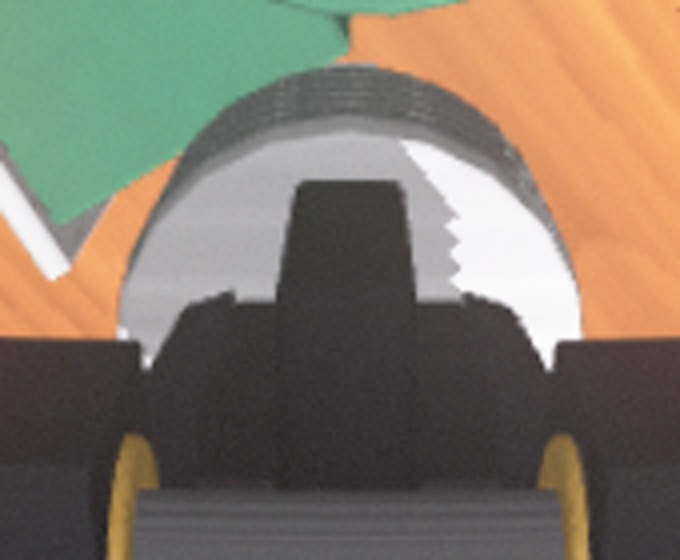

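The crop shows the can's top edge at row 193 and the bar's base at row 205. In tool axes that puts the canister axis about 3.2 mm toward tool −x, which explains the contact. I'll lift, shift and retry.

Emit:
carry_out:
  plan:
    - {"rot": [0,0,0],"xyz": [0,0,-0.003],"grip": 255}
    - {"rot": [0,0,0],"xyz": [0.003,0,-0.006],"grip": 255}
    - {"rot": [0,0,0],"xyz": [0.005,0,-0.006],"grip": 255}
    - {"rot": [0,0,0],"xyz": [0.005,0,-0.006],"grip": 255}
    - {"rot": [0,0,0],"xyz": [0.005,0,-0.006],"grip": 255}
    - {"rot": [0,0,0],"xyz": [0.005,0,-0.006],"grip": 255}
    - {"rot": [0,0,0],"xyz": [0.005,0,-0.006],"grip": 255}

```text
clock: 11.25
tool_pos: [0.5354, 0.1888, 0.1818]
eef_rot: [-0.424, 0.906, 0.0, -0.0]
contact_force: [0.1, -0.2, -3.0]
opening: 0.159
finger_force: 40.0
```

```bash
sed -i 's/-\[.6,0,0\]/-[-3.2,0,0]/' st.py; python3 st.py
```

```text
t 11.25 tcp [0.5354 0.1888 0.1818] yaw -129.86 tilt [-4.e-04 -0.e+00 -1.e+00] depth mm -2.2 err to collar in tool mm [-0.1  0.1  2.2] F [ 0.1 -0.2 -3. ] Mo [ 0.11 -0.15  0.03] q [ 0.13  0.88 -1.03  1.78  0.88  1.02  1.2 ] op 0.159
```

Emit:
carry_out:
  plan:
    - {"rot": [0,0,0],"xyz": [0,0,0.0015],"grip": 255}
    - {"rot": [0,0,0],"xyz": [0,0,0.003],"grip": 255}
    - {"rot": [0,0,0],"xyz": [0,0,0.004],"grip": 255}
    - {"rot": [0,0,0],"xyz": [0,0,0.005],"grip": 255}
    - {"rot": [0,0,0],"xyz": [0,0,0.006],"grip": 255}
    - {"rot": [0,0,0],"xyz": [0,0,0.007],"grip": 255}
    - {"rot": [0,0,0],"xyz": [0,0,0.007],"grip": 255}

```text
clock: 11.83
tool_pos: [0.5355, 0.1891, 0.1754]
eef_rot: [-0.424, 0.906, 0.0, 0.0]
contact_force: [-1.2, -0.2, 2.5]
opening: 0.156
finger_force: 40.0
```

```bash
python3 st.py
```

```text
t 11.83 tcp [0.5355 0.1891 0.1754] yaw -129.85 tilt [ 3.e-04  3.e-04 -1.e+00] depth mm 4.2 err to collar in tool mm [ 0.1 -0.  -4.2] F [-1.2 -0.2  2.5] Mo [-0.03  0.09  0.01] q [ 0.13  0.89 -1.02  1.78  0.9   1.01  1.19] op 0.156
```

The lugs dropped into the slots (depth 4.2 mm, spring only). Now I'll push down.

Emit:
carry_out:
  plan:
    - {"rot": [0,0,0],"xyz": [0,0,0.002],"grip": 255}
    - {"rot": [0,0,0],"xyz": [0,0,0.004],"grip": 255}
    - {"rot": [0,0,0],"xyz": [0,0,0.006],"grip": 255}
    - {"rot": [0,0,0],"xyz": [0,0,0.008],"grip": 255}
    - {"rot": [0,0,0],"xyz": [0,0,0.0095],"grip": 255}
    - {"rot": [0,0,0],"xyz": [0,0,0.0105],"grip": 255}
    - {"rot": [0,0,0],"xyz": [0,0,0.0105],"grip": 255}
    - {"rot": [0,0,0],"xyz": [0,0,0.0105],"grip": 255}

```text
clock: 12.5
tool_pos: [0.5356, 0.1892, 0.1654]
eef_rot: [-0.424, 0.906, -0.0, 0.0]
contact_force: [-2.4, -1.2, 8.0]
opening: 0.155
finger_force: 40.0
```

```bash
python3 st.py
```

```text
t 12.5 tcp [0.5356 0.1892 0.1654] yaw -129.84 tilt [ 8.e-04  3.e-04 -1.e+00] depth mm 14.2 err to collar in tool mm [  0.3  -0.1 -14.2] F [-2.4 -1.2  8. ] Mo [-0.29  0.32 -0.01] q [ 0.12  0.9  -1.01  1.79  0.91  1.    1.18] op 0.155
```

Emit:
carry_out:
  plan:
    - {"rot": [0,0,0],"xyz": [0.0003,0,0.001],"grip": 255}
    - {"rot": [0,0,0.1],"xyz": [0.0003,0.0003,0.001],"grip": 255}
    - {"rot": [0,0,0.2],"xyz": [0.0002,0.0006,0.001],"grip": 255}
    - {"rot": [0,0,0.3],"xyz": [0.0001,0.0009,0.001],"grip": 255}
    - {"rot": [0,0,0.4],"xyz": [0,0.0012,0.001],"grip": 255}
    - {"rot": [0,0,0.5],"xyz": [-0.0001,0.0015,0.001],"grip": 255}
    - {"rot": [0,0,0.5],"xyz": [-0.0001,0.0015,0.001],"grip": 255}

```text
clock: 13.08
tool_pos: [0.5358, 0.1905, 0.165]
eef_rot: [-0.184, 0.983, -0.0, 0.002]
contact_force: [0.4, 0.1, 9.6]
opening: 0.154
finger_force: 40.0
```

```bash
python3 st.py
```

```text
t 13.08 tcp [0.5358 0.1905 0.165 ] yaw -158.75 tilt [ 3.8e-03  7.0e-04 -1.0e+00] depth mm 14.6 err to collar in tool mm [  1.2   0.2 -14.6] F [0.4 0.1 9.6] Mo [-0.18 -0.04 -0.07] q [ 0.07  0.86 -0.9   1.79  0.84  0.92  0.73] op 0.154
```

Emit:
carry_out:
  plan:
    - {"rot": [0,0,0.1],"xyz": [0.0003,0.0003,0],"grip": 255}
    - {"rot": [0,0,0.2],"xyz": [0.0005,0.0006,0],"grip": 255}
    - {"rot": [0,0,0.3],"xyz": [0.0005,0.0009,0],"grip": 255}
    - {"rot": [0,0,0.4],"xyz": [0.0004,0.0012,0],"grip": 255}
    - {"rot": [0,0,0.5],"xyz": [0.0003,0.0015,0],"grip": 255}
    - {"rot": [0,0,0.6],"xyz": [0.0001,0.0018,0],"grip": 255}
    - {"rot": [0,0,0.6],"xyz": [0.0001,0.0018,0],"grip": 255}
    - {"rot": [0,0,0.6],"xyz": [0.0001,0.0018,0],"grip": 255}

```text
clock: 13.75
tool_pos: [0.535, 0.1918, 0.1648]
eef_rot: [0.113, 0.994, 0.0, 0.002]
contact_force: [0.2, -2.0, 9.3]
opening: 0.151
finger_force: 40.0
```

```bash
python3 st.py
```

```text
t 13.75 tcp [0.535  0.1918 0.1648] yaw 167.08 tilt [ 3.4e-03  2.0e-04 -1.0e+00] depth mm 14.8 err to collar in tool mm [  0.7   0.2 -14.8] F [ 0.2 -2.   9.3] Mo [-0.33 -0.05 -0.05] q [-0.    0.81 -0.75  1.8   0.73  0.83  0.23] op 0.151
```

Emit:
carry_out:
  plan:
    - {"rot": [0,0,0.1],"xyz": [0.0003,0.0003,0],"grip": 255}
    - {"rot": [0,0,0.2],"xyz": [0.0003,0.0006,0],"grip": 255}
    - {"rot": [0,0,0.3],"xyz": [0.0003,0.0009,0],"grip": 255}
    - {"rot": [0,0,0.4],"xyz": [0.0002,0.0012,0],"grip": 255}
    - {"rot": [0,0,0.48],"xyz": [0.0001,0.0015,0],"grip": 255}
    - {"rot": [0,0,0.48],"xyz": [0.0001,0.0015,0],"grip": 255}
    - {"rot": [0,0,0.48],"xyz": [0.0001,0.0015,0],"grip": 255}

```text
clock: 14.33
tool_pos: [0.5351, 0.1932, 0.1647]
eef_rot: [0.345, 0.938, 0.001, 0.001]
contact_force: [-1.1, -0.5, 9.8]
opening: 0.161
finger_force: 40.0
```

```bash
python3 st.py
```

```text
t 14.33 tcp [0.5351 0.1932 0.1647] yaw 139.59 tilt [ 0.0031  0.     -1.    ] depth mm 14.9 err to collar in tool mm [  0.2   0.2 -14.8] F [-1.1 -0.5  9.8] Mo [-0.37  0.04 -0.02] q [-0.07  0.78 -0.62  1.8   0.63  0.77 -0.16] op 0.161
```

Emit:
carry_out:
  plan:
    - {"rot": [0,0,0],"xyz": [0,0,-0.001],"grip": 255}
    - {"rot": [0,0,0],"xyz": [0,0,-0.002],"grip": 255}
    - {"rot": [0,0,0],"xyz": [0,0,-0.003],"grip": 255}
    - {"rot": [0,0,0],"xyz": [0,0,-0.004],"grip": 255}
    - {"rot": [0,0,0],"xyz": [0,0,-0.005],"grip": 255}
    - {"rot": [0,0,0],"xyz": [0,0,-0.006],"grip": 255}
    - {"rot": [0,0,0],"xyz": [0,0,-0.006],"grip": 255}
    - {"rot": [0,0,0],"xyz": [0,0,-0.006],"grip": 255}

```text
clock: 15.0
tool_pos: [0.5349, 0.193, 0.1698]
eef_rot: [0.345, 0.938, 0.001, 0.001]
contact_force: [2.6, 0.6, 2.3]
opening: 0.155
finger_force: 40.0
```

```bash
python3 st.py
```

```text
t 15.0 tcp [0.5349 0.193  0.1698] yaw 139.6 tilt [ 1.9e-03  5.0e-04 -1.0e+00] depth mm 9.8 err to collar in tool mm [ 0.2  0.5 -9.8] F [2.6 0.6 2.3] Mo [-0.08 -0.62 -0.02] q [-0.07  0.77 -0.63  1.79  0.62  0.78 -0.15] op 0.155
```

Raised to about 9.8 mm and the roof is now holding some of the spring load, so it is locked. Releasing and retreating.

Emit:
carry_out:
  plan:
    - {"rot": [0,0,0],"xyz": [0,0,0],"grip": 120}
    - {"rot": [0,0,0],"xyz": [0,0,0],"grip": 120}
    - {"rot": [0,0,0],"xyz": [0,0,0],"grip": 120}
    - {"rot": [0,0,0],"xyz": [0,0,0],"grip": 120}
    - {"rot": [0,0,0],"xyz": [0,0,0],"grip": 120}
    - {"rot": [0,0,0],"xyz": [0,0,-0.01],"grip": 120}
    - {"rot": [0,0,0],"xyz": [0,0,-0.03],"grip": 120}
    - {"rot": [0,0,0],"xyz": [0,0,-0.06],"grip": 120}

```text
clock: 15.67
tool_pos: [0.5324, 0.1921, 0.2289]
eef_rot: [0.345, 0.939, -0.002, -0.002]
contact_force: [-0.0, 0.1, 0.6]
opening: 0.525
finger_force: 0.0
```

Emit:
carry_out:
  plan:
    - {"rot": [0,0,0],"xyz": [-0.03,0,-0.03],"grip": 120}
    - {"rot": [0,0,0],"xyz": [-0.06,0,-0.05],"grip": 120}
    - {"rot": [0,0,0],"xyz": [-0.06,0,-0.05],"grip": 120}
    - {"rot": [0,0,0],"xyz": [-0.06,0,-0.05],"grip": 120}

```text
clock: 16.0
tool_pos: [0.5813, 0.1527, 0.2813]
eef_rot: [0.347, 0.938, 0.001, 0.001]
contact_force: [-1.6, 0.2, -0.1]
opening: 0.529
finger_force: 0.0
```

Run:
```python
from h import *
s=r.get_state(); im=r.snapshot('wrist')[:,:,::-1]; a=r.snapshot('scene')[:,:,::-1]
print(s['tool_pos'],s['contact_force'],s['opening'])
cv2.imwrite('pics/end.png',np.hstack([cv2.resize(im,(480,300)),cv2.resize(a[130:250,320:440],(300,300),interpolation=cv2.INTER_CUBIC)]))
```

```text
[0.58126929 0.15274757 0.28127716] [-1.64162875  0.22885129 -0.07862591] 0.5290868936767609
```

View pics/end.png

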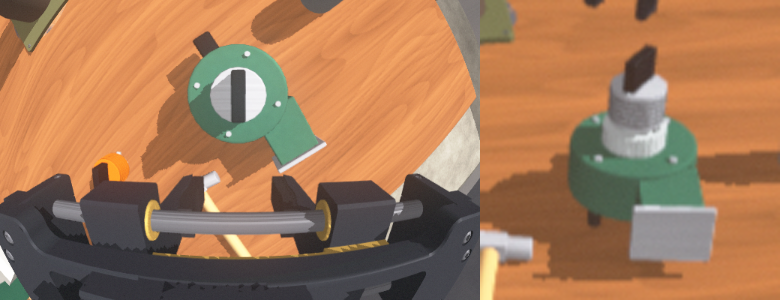

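The canister stands upright and centred in the collar (wrist panel at (238,95)). Its bar has kept the twisted angle and the gripper is clear.

```bash
python3 -c "
from plant import r
print(r.finish_job())"
```

```text
the job is handed in; nothing more can be done
None
```

I fitted the canister in the blower's collar, twisted it a quarter turn and felt it spring up into its notches (about 9.8 mm below the rim), then let go and handed the job in at about 16 s; the highest measured contact force was about 23 N, and the hand-in gave no verdict.

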